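# Sweep the markers off the desk into the catch tray

### The job

Two board markers lie on the desk in front of the metal catch tray that hangs on the desk's far edge. Sweep both markers gently over the edge with your fingertips, so that they end up lying down inside the tray. Do not pinch or lift them, and leave the cups and the phone where they are.

Things in the scene. Friction and masses are not known exactly. Their poses are not given: they have to be found in the camera images.
- marker_a_center (a point): a board marker with white barrel and black cap, 138 mm long, 18 mm thick, about 16 to 25 g, lying on the desk in front of the tray, roughly parallel to the desk edge (up to 30 degrees askew); it slides, it does not roll. This point is its middle, 9 mm above the desk; the marker's length runs along its y axis (which end is the cap may differ), z up. Start: in front of the left (+y) half of the tray
- marker_b_center (a point): a board marker with white barrel and black cap, 138 mm long, 18 mm thick, about 16 to 25 g, lying on the desk in front of the tray, roughly parallel to the desk edge (up to 30 degrees askew); it slides, it does not roll. This point is its middle, 9 mm above the desk; the marker's length runs along its y axis (which end is the cap may differ), z up. Start: in front of the right (-y) half of the tray
- marker_a: the same left marker; origin in the middle of its underside
- marker_b: the same right marker; origin in the middle of its underside
- tray: open-topped sheet-metal tray clamped fast to the straight far edge of the desk, hanging just beyond it; 460 mm long (y), 110 mm wide (x). Origin: on the desk's far top edge (x = 0 is the edge), at the middle of the tray's length, level with the desk top; x points away from the robot over the tray, y left along the edge. A clamp lip 13 mm wide, 2 mm thick, lies on the desk at y = +-223 mm
- tray_floor (a point): middle of the tray's inner floor, 50 mm below the desk top, 55 mm beyond the desk edge; same axes as the tray. Inside the walls (3 mm thick) the tray is 104 mm wide and 454 mm long. The near wall and the ends stay 2 mm below the desk top; the far wall with its rolled rim rises 15 mm above it
- lidded_cup: a clear specimen cup with white screw lid, 58 mm across, 65 mm high, standing on the desk beyond the left (+y) end of the tray; origin at the centre of its underside. Not to be moved
- open_cup: a clear specimen cup without lid, 57 mm across, 63 mm high, standing on the desk beyond the right (-y) end of the tray; origin at the centre of its underside. Not to be moved
- phone: a flat black phone, 150 x 71 x 8 mm, lying on the desk to the right, nearer the robot than the markers; origin at the centre of its underside. Not to be moved
Mind the look-alikes: they are no part of the job. Leave any purple look-alike of the marker_a alone.

How it is judged:
At the end, for the whole second after the job is handed in: The middle of each marker is between the tray's walls and at least 18 mm below the desk top, above the tray's floor, and both markers are at rest (under 30 mm/s) (x of marker_a_center in the frame of tray between 0.004 and 0.108 m and y of marker_a_center in the frame of tray between -0.227 and 0.227 m and z of marker_a_center in the frame of tray between -0.05 and -0.018 m and linear speed of each of marker_a, marker_b below 0.03 m/s and x of marker_b_center in the frame of tray between 0.004 and 0.108 m and y of marker_b_center in the frame of tray between -0.227 and 0.227 m and z of marker_b_center in the frame of tray between -0.05 and -0.018 m); the robot touches nothing.
It fails at once if a marker is lifted: its middle more than 30 mm above the desk top (height (world z) of any of marker_a_center, marker_b_center above 0.03 m).
It fails at once if a marker is pinched or pressed hard: more than 20 N between it and the fingers (contact force between the fingers and marker_a above 20 N or contact force between the fingers and marker_b above 20 N).
It fails at once if a cup or the phone is moved by more than 15 mm (distance of any of lidded_cup, open_cup, phone from where it was at the start of the episode above 0.015 m).
It also fails if it takes over 45 s, if anything falls off the work surface, if the arm or the gripper's body presses on something with over 40 N, if the wrist force passes 120 N, or if a joint passes its speed limit or range.

### The arm

A 6-joint arm with a two-finger parallel gripper is mounted at the origin on the work surface; the furniture and walls round the work are solid. World frame = base frame: x ahead of the robot, y to its left, z up, the work surface at z = 0. Lengths are in m, angles in rad, forces in N, time in s.
With the tool pointing down it reaches from about 0.35 to 0.85 m from the base axis. Payload 8.1 kg.
Tool frame: the origin (TCP) lies at the very end of the fingers, on their centre line; the grasp point (between the pads) lies 19 mm behind it; y points along the fingers, z is the direction in which the jaws open and shut, and the axes are right-handed (so a half turn about y gives the same grasp; the last joint's range is limited). The gripper opens to 85 mm and grips with 20 to 120 N. Pads are 22 mm wide; open, the fingers measure 114 mm over their backs; the gripper's body (76 mm by 85 mm) begins 54 mm behind the grasp point. The pads swing forward as they close: fully open they stand 13 mm farther back than shut.
Start: joints at [-1.306, 0.13, 1.488, -0, 1.523, -0.085], TCP at [0.206, -0.564, 0.231] pointing down, gripper open.
Joint ranges: [-2.96, 2.96], [-0.89, 2.26], [0.02, 2.5], [-1.34, 4.48], [0, 2.73], [-2.66, 2.66]. Speed limits (rad/s): [2.39, 2.39, 2.79, 3.14, 3.14, 3.14].

### API

Orientations are given as a unit quaternion [w, x, y, z].
In Python, from bench import manip, grab_frame, camera_model, hand_in gives the robot as it stands.
- The arm moves only by the tool apply_moves, never from a script. Its argument "deltas" is a list that holds one entry, the list of rows, each a list of 5 numbers: the shift along the tool's x, y, z in m, then the turn about the tool's y in rad, then the finger opening in m, from 0 to 0.0854. In form: [[[tx, ty, tz, roll, hand], ...]]. A call has 1 to 8 rows; each row is the pose to reach, as a shift and turn from the pose measured when the call began, along the tool's axes at that moment; what a row does not reach only later rows make up. A row lasts 1/8 s, in which the tool goes at most 62.5 mm and 10.7 degrees, less where a joint would pass 70% of its speed; a pose out of reach is approached as far as the arm can. A call with a gripper value outside its range is refused whole. The fingers move at their own pace and stop on an object; the grip force is fixed at half the most. Time passes only in rows, so rows that repeat a pose let the fingers close. It gives the time, the measured TCP pose, the force and the opening at its end, in the units of the state.
- manip.get_state(): the state, without advancing time (a new reading comes with each control period).
- grab_frame(name): name is "side" or "top" or "wrist"; returns the picture (420x560x3 uint8, red, green, blue); there is no depth.
- camera_model(name): a dict with "fx", "fy", "cx", "cy" (pixels), "xyz" and "attitude" of the camera in the world; the wrist camera has in their place "hand_eye" (4x4, takes a point from camera to tool coordinates, whose origin is the TCP and whose axes are the tool frame's). Camera axes: x right, y down, z forward; pixel columns grow to the right and rows downward; lengths in m; the calibration is good to about 2 mm. A picture is of the moment at which its call begins: read the wrist's pose just before it. camera_model takes no time and is no camera call.
- hand_in(): hands the job in, once; it reports no verdict.
The state is a dict: "t": time; "joints": joint angles; "qd": joint speeds; "joint_efforts": joint torques, N m; "tcp_pos": TCP position; "orientation": TCP orientation; "wrist_force": force on the tool from outside, world axes, zero at the start; "wrist_torque": the same for the moment, N m; "gripper_width": finger opening in m.
Only numpy, scipy, OpenCV 4.12 (cv2) and the standard library are available. Lean on these libraries where they do the work, as an engineer would, in place of code of your own. Each camera call takes 0.05 s, during which the arm holds its last target.

## Working session

There is one attempt and no reset: what is moved stays moved. The work goes in short steps, Python scripts to look and compute and a tool call to move; the robot and the scene stay as the last step left them, time stands still between calls to the robot, and variables do not carry over. Pictures are saved under pics/ and viewed, and the job is handed in when it is done.

Besides the shell and the picture viewer there is one more tool, called after "Emit:" as name(argument=value, ...) on one line, values as JSON. apply_moves: Moves the arm, as the interface text tells. Its arguments: {"type":"object","properties":{"deltas":{"type":"array","items":{"type":"array","items":{"type":"array","items":{"type":"number"}}}}},"required":["deltas"]}

```bash
mkdir -p pics; python3 - <<'E'
from bench import manip, grab_frame, camera_model
import cv2
for n in ["top","side"]:
    cv2.imwrite(f"pics/{n}0.png",grab_frame(n)[:,:,::-1]); print(n,camera_model(n))
print(manip.get_state()); print(camera_model("wrist"))
E
```

```text
top {'fx': 507.5436525286555, 'fy': 507.5436525286555, 'cx': 274.5068847018123, 'cy': 207.77297289464576, 'xyz': array([0.30425758, 0.02959617, 1.24971325]), 'attitude': array([-0.01576779,  0.70962753, -0.7041776 ,  0.01772138])}
side {'fx': 503.0659801751996, 'fy': 503.0659801751996, 'cx': 283.1333149618878, 'cy': 203.40443263619883, 'xyz': array([-0.07844879, -1.17101868,  0.79811487]), 'attitude': array([-0.47561806,  0.85906566, -0.16925021,  0.08454598])}
{'t': 0.1, 'joints': array([-1.30639244e+00,  1.31083767e-01,  1.48918402e+00, -4.29402858e-06,
        1.52298809e+00, -8.53902569e-02]), 'qd': array([-0.00023285, -0.00140692, -0.00254715, -0.00068484,  0.00098113,
        0.00011568]), 'joint_efforts': array([ 5.11735871e-04, -5.70951712e+01, -5.01942980e+01, -2.06119007e-04,
        8.17512337e-03,  7.39733787e-05]), 'tcp_pos': array([ 0.20551777, -0.56317708,  0.23034295]), 'orientation': array([ 0.12298733, -0.12309548,  0.69690478, -0.69573368]), 'wrist_force': array([-0.23071151, -0.25286069,  0.11657912]), 'wrist_torque': array([-0.02203767, -0.01773574, -0.02212765]), 'gripper_width': 0.08507227207346858}
{'fx': 302.8886261047614, 'fy': 302.8886261047614, 'cx': 274.5360440681334, 'cy': 213.40228601943556, 'hand_eye': array([[ 1.14608549e-03,  9.57191545e-01,  2.89452989e-01,
        -7.30626813e-02],
       [ 6.34470713e-04, -2.89453817e-01,  9.57191770e-01,
        -1.41559847e-01],
       [ 9.99999142e-01, -9.13374155e-04, -9.39048822e-04,
        -3.39373008e-05],
       [ 0.00000000e+00,  0.00000000e+00,  0.00000000e+00,
         1.00000000e+00]])}
```

View pics/top0.png

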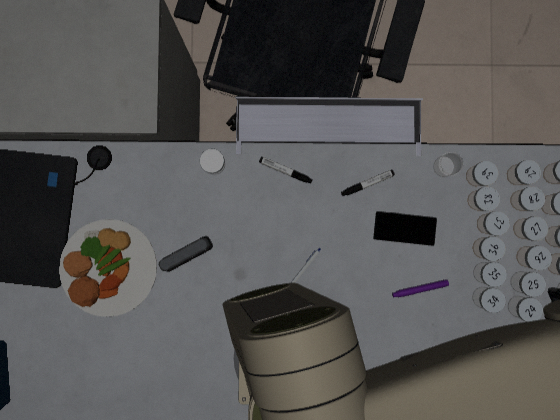

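View pics/side0.png

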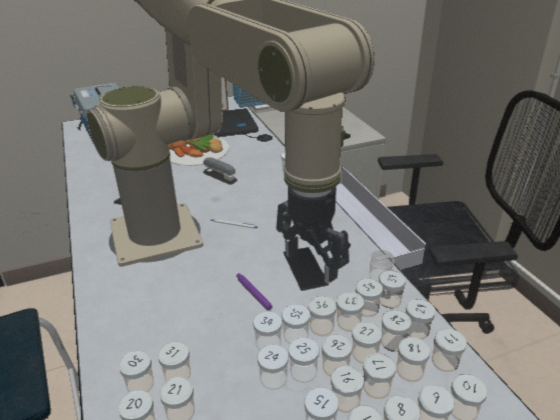

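The top view shows a white and black marker at (261,159)-(311,181), which is A, and another at (343,192)-(394,172), which is B. The purple pen at (420,289) is the look-alike and the silver pen at (308,262) isn't a marker. A and B fit because they have white barrels and black caps and lie in front of the tray. I'll confirm that in a crop and measure them.

```bash
cat > h.py <<'E'
import numpy as np
from scipy.spatial.transform import Rotation as R
from bench import manip, grab_frame, camera_model
def q2R(q): return R.from_quat([q[1],q[2],q[3],q[0]]).as_matrix()
def px(cam,u,v,z):
    c=camera_model(cam); d=q2R(c['attitude'])@np.array([(u-c['cx'])/c['fx'],(v-c['cy'])/c['fy'],1])
    return c['xyz']+d*(z-c['xyz'][2])/d[2]
E
python3 - <<'E'
from h import *
import cv2
im=cv2.imread('pics/top0.png')
cv2.imwrite('pics/crop0.png',cv2.resize(im[85:260,195:475],None,fx=2.8,fy=2.8,interpolation=cv2.INTER_CUBIC))
for n,u,v,z in [("a1",261,159,.009),("a2",311,181,.009),("b1",343,192,.009),("b2",394,172,.009),("edgeL",240,142.5,0),("edgeR",416,143.5,0),("lid",211.5,161,.065),("open",447,165,.03),("ph1",377,212,.008),("ph2",436,244,.008),("farL",237,98,.015),("farR",420,99,.015),("clipL",238,150,0),("clipR",418,153,0)]:
    print(n,px("top",u,v,z).round(4))
s=manip.get_state();print(q2R(s['orientation']).round(3))
E
```

```text
a1 [0.4829 0.0605 0.009 ]
a2 [ 0.4295 -0.0627  0.009 ]
b1 [ 0.4031 -0.1412  0.009 ]
b2 [ 0.4534 -0.2665  0.009 ]
edgeL [0.5249 0.1132 0.    ]
edgeR [ 0.5259 -0.3236  0.    ]
lid [0.4691 0.1752 0.065 ]
open [ 0.4689 -0.3898  0.03  ]
ph1 [ 0.3547 -0.2248  0.008 ]
ph2 [ 0.2776 -0.3689  0.008 ]
farL [0.6324 0.1207 0.015 ]
farR [ 0.6337 -0.3298  0.015 ]
clipL [0.5061 0.1179 0.    ]
clipR [ 0.5023 -0.3284  0.    ]
[[-0.939 -0.     0.343]
 [-0.343  0.002 -0.939]
 [-0.    -1.    -0.002]]
```

View pics/crop0.png

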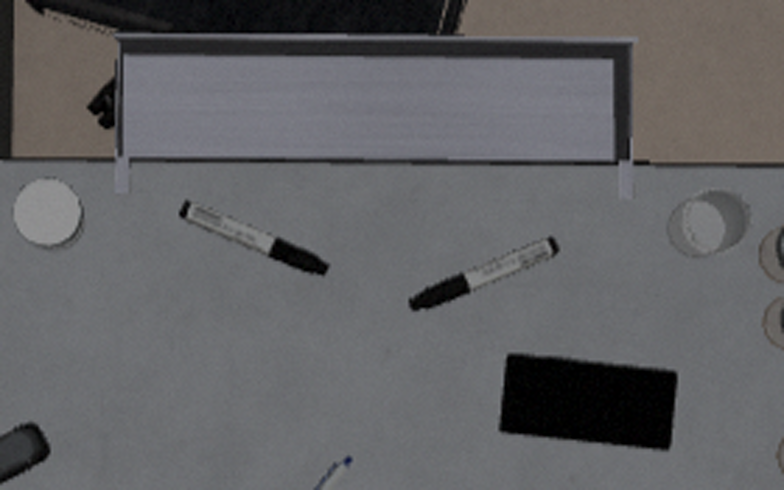

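The crop confirms both markers: white barrels and black caps, with A at about (0.456, -0.001) and B at about (0.428, -0.204). The edge is at x≈0.525. The gripper already sits at B's yaw, so I'll move behind B with the fingers open.

Emit:
apply_moves(deltas=[[[-0.04, 0, -0.036, 0, 0.085], [-0.08, 0, -0.072, 0, 0.085], [-0.125, 0, -0.11, 0, 0.085], [-0.165, 0, -0.15, 0, 0.085], [-0.21, 0.03, -0.19, 0, 0.085], [-0.25, 0.07, -0.225, 0, 0.085], [-0.28, 0.11, -0.255, 0, 0.085], [-0.29, 0.15, -0.26, 0, 0.085]]])

```text
t: 1.1
tcp_pos: [0.3894, -0.2168, 0.0795]
orientation: [0.124, -0.124, 0.697, -0.695]
wrist_force: [0.3, -0.9, -0.7]
gripper_width: 0.085
```

```bash
python3 - <<'E'
from h import *
import cv2
s=manip.get_state();print(s['t'],s['tcp_pos'].round(4),q2R(s['orientation']).round(3).tolist(),s['wrist_force'].round(2))
cv2.imwrite("pics/w1.png",grab_frame("wrist")[:,:,::-1])
cv2.imwrite("pics/s1.png",grab_frame("side")[:,:,::-1])
E
```

```text
1.1 [ 0.3894 -0.2168  0.0795] [[-0.939, 0.0, 0.345], [-0.345, 0.002, -0.939], [-0.001, -1.0, -0.002]] [ 0.28 -0.87 -0.68]
```

View pics/w1.png

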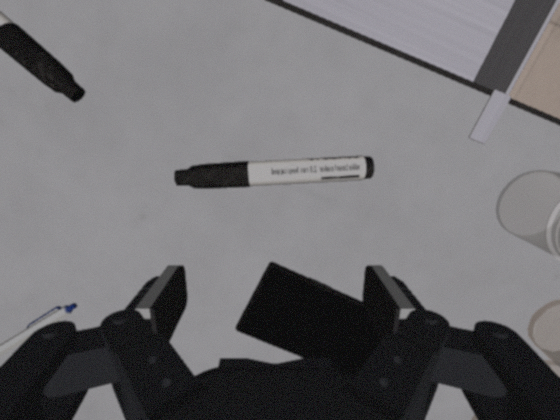

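View pics/s1.png

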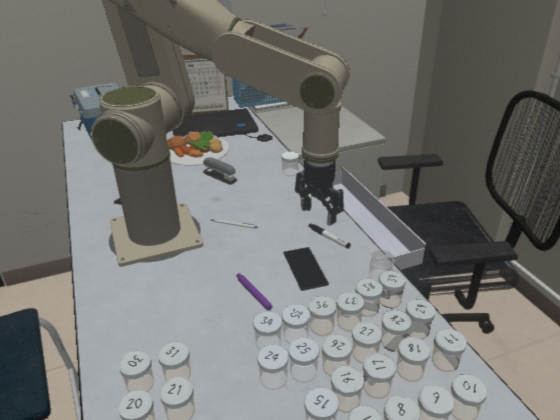

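In the wrist view, marker B runs (175,177)-(373,167), about 39 mm ahead of the TCP. The open fingertips appear at (186,266) and (365,266), about 11 mm above the TCP. I'll lower until the tips are about 5 mm above the desk.

Emit:
apply_moves(deltas=[[[0, 0.03, 0, 0, 0.085], [0, 0.055, 0, 0, 0.085], [0, 0.07, 0, 0, 0.085], [0, 0.078, 0, 0, 0.085], [0, 0.081, 0, 0, 0.085]]])

```text
t: 1.82
tcp_pos: [0.3856, -0.2152, -0.0049]
orientation: [0.122, -0.126, 0.699, -0.693]
wrist_force: [0.6, 0.5, 0.6]
gripper_width: 0.0851
```

```bash
python3 - <<'E'
from h import *
import cv2
s=manip.get_state();print(s['t'],s['tcp_pos'].round(4),s['wrist_force'].round(2))
cv2.imwrite("pics/w2.png",grab_frame("wrist")[:,:,::-1])
cv2.imwrite("pics/s2.png",cv2.resize(grab_frame("side")[140:260,240:400,::-1],None,fx=4,fy=4))
E
```

```text
1.825 [ 0.3856 -0.2152 -0.0049] [0.62 0.51 0.64]
```

View pics/w2.png

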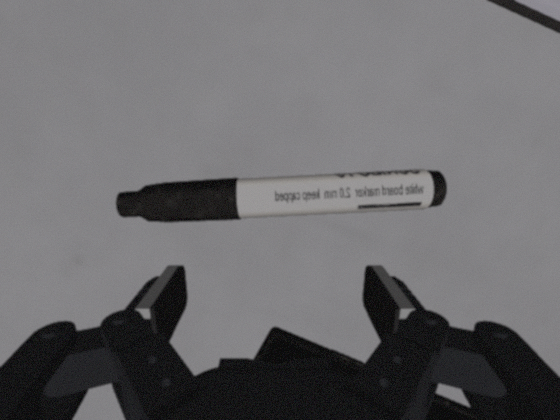

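View pics/s2.png

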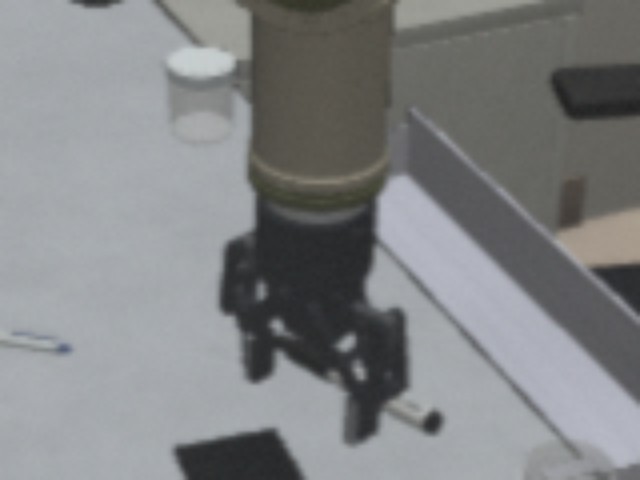

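No contact force, and B is centred ahead of the fingers, running (118,203)-(445,188). I'll start the push and turn it square as I go.

Emit:
apply_moves(deltas=[[[-0.007, 0.002, 0.0, 0, 0.085], [-0.014, 0.002, 0.001, 0, 0.085], [-0.021, 0.002, 0.002, 0, 0.085], [-0.028, 0.002, 0.004, 0.03, 0.085], [-0.036, 0.002, 0.006, 0.06, 0.085], [-0.044, 0.002, 0.008, 0.09, 0.085], [-0.052, 0.002, 0.01, 0.12, 0.085], [-0.06, 0.002, 0.012, 0.15, 0.085]]])

```text
t: 2.92
tcp_pos: [0.4468, -0.2055, -0.0072]
orientation: [0.069, -0.073, 0.706, -0.701]
wrist_force: [0.1, -1.1, 0.0]
gripper_width: 0.0849
```

```bash
python3 - <<'E'
from h import *
import cv2
s=manip.get_state();print(s['t'],s['tcp_pos'].round(4),q2R(s['orientation']).round(3).tolist(),s['wrist_force'].round(2))
cv2.imwrite("pics/w3.png",grab_frame("wrist")[:,:,::-1])
E
```

```text
2.925 [ 0.4468 -0.2055 -0.0072] [[-0.98, -0.007, 0.2], [-0.2, 0.007, -0.98], [0.006, -1.0, -0.008]] [ 0.09 -1.09  0.02]
```

View pics/w3.png

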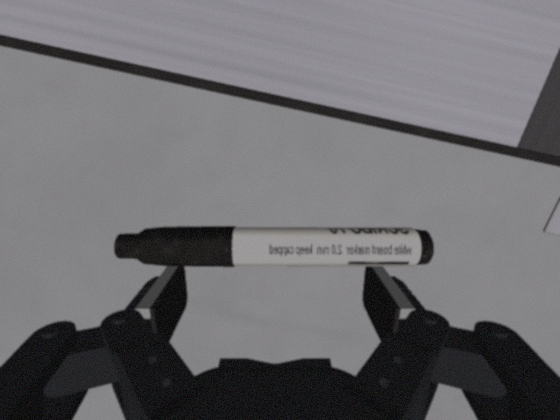

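B sits flush against both fingertips, running (115,246)-(432,246), and the edge is ahead. I'll continue the sweep.

Emit:
apply_moves(deltas=[[[-0.007, 0, 0.001, 0.03, 0.085], [-0.014, 0, 0.003, 0.06, 0.085], [-0.021, 0, 0.004, 0.09, 0.085], [-0.028, 0, 0.006, 0.12, 0.085], [-0.035, 0, 0.007, 0.15, 0.085], [-0.042, 0, 0.008, 0.18, 0.085], [-0.047, 0, 0.009, 0.2, 0.085], [-0.05, 0, 0.01, 0.2, 0.085]]])

```text
t: 3.98
tcp_pos: [0.499, -0.2054, -0.0073]
orientation: [-0.002, -0.002, 0.709, -0.705]
wrist_force: [-0.3, -0.1, 0.2]
gripper_width: 0.085
```

```bash
python3 - <<'E'
from h import *
import cv2
s=manip.get_state();print(s['t'],s['tcp_pos'].round(4),q2R(s['orientation']).round(3).tolist(),s['wrist_force'].round(2))
cv2.imwrite("pics/w4.png",grab_frame("wrist")[:,:,::-1])
E
```

```text
3.975 [ 0.499  -0.2054 -0.0073] [[-1.0, -0.006, 0.0], [-0.0, 0.007, -1.0], [0.006, -1.0, -0.007]] [-0.32 -0.06  0.25]
```

View pics/w4.png

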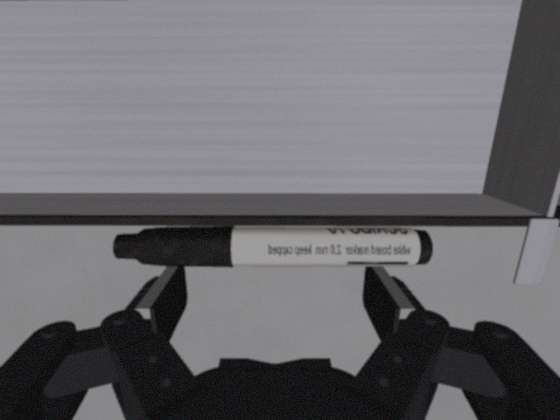

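B is parallel to the edge and just at it, so I'll push it over.

Emit:
apply_moves(deltas=[[[-0.006, 0, 0, 0, 0.085], [-0.012, 0, 0, 0, 0.085], [-0.018, 0, 0, 0, 0.085], [-0.024, 0, 0, 0, 0.085], [-0.03, 0, 0, 0, 0.085], [-0.036, 0, 0, 0, 0.085], [-0.04, 0, 0, 0, 0.085], [-0.04, 0, 0, 0, 0.085]]])

```text
t: 5.03
tcp_pos: [0.5395, -0.2054, -0.0074]
orientation: [-0.002, -0.002, 0.709, -0.705]
wrist_force: [-0.0, -0.2, 0.7]
gripper_width: 0.0852
```

```bash
python3 - <<'E'
from h import *
import cv2
s=manip.get_state();print(s['t'],s['tcp_pos'].round(4),s['wrist_force'].round(2))
cv2.imwrite("pics/w5.png",grab_frame("wrist")[:,:,::-1])
E
```

```text
5.025 [ 0.5395 -0.2054 -0.0074] [-0.01 -0.24  0.74]
```

View pics/w5.png

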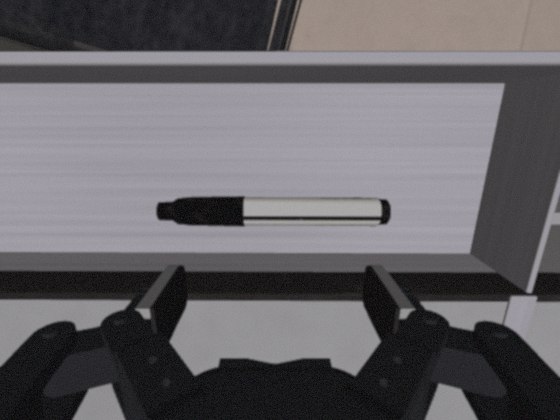

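B lies on the tray floor, (157,211)-(390,211). I'll lift, move behind A and turn to its yaw.

Emit:
apply_moves(deltas=[[[0, -0.05, 0, 0, 0.085], [0, -0.09, -0.01, 0, 0.085], [0.03, -0.09, -0.055, 0.1, 0.085], [0.06, -0.09, -0.11, 0.2, 0.085], [0.09, -0.09, -0.165, 0.3, 0.085], [0.12, -0.09, -0.21, 0.4, 0.085], [0.1225, -0.087, -0.221, 0.4, 0.085], [0.1225, -0.087, -0.221, 0.4, 0.085]]])

```text
t: 6.08
tcp_pos: [0.4173, 0.0153, 0.0818]
orientation: [-0.142, 0.137, 0.695, -0.691]
wrist_force: [0.6, -0.3, -0.7]
gripper_width: 0.0847
```

```bash
python3 - <<'E'
from h import *
import cv2
s=manip.get_state();print(s['t'],s['tcp_pos'].round(4),q2R(s['orientation']).round(3).tolist(),s['wrist_force'].round(2))
cv2.imwrite("pics/w6.png",grab_frame("wrist")[:,:,::-1])
E
```

```text
6.075 [0.4173 0.0153 0.0818] [[-0.922, -0.005, -0.387], [0.387, 0.006, -0.922], [0.007, -1.0, -0.004]] [ 0.62 -0.27 -0.72]
```

View pics/w6.png

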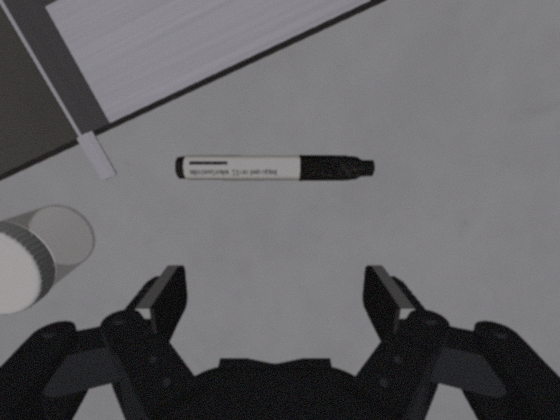

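A runs (176,167)-(375,167), centred and parallel to the fingers. The lidded cup at (10,260) is clear to the left. Lowering behind it.

Emit:
apply_moves(deltas=[[[0, 0.03, 0, 0, 0.085], [0, 0.055, 0, 0, 0.085], [0, 0.073, 0, 0, 0.085], [0, 0.083, 0, 0, 0.085], [0, 0.087, 0, 0, 0.085]]])

```text
t: 6.75
tcp_pos: [0.4175, 0.0144, -0.0054]
orientation: [-0.143, 0.138, 0.695, -0.691]
wrist_force: [-0.2, 0.3, 0.7]
gripper_width: 0.0854
```

```bash
python3 - <<'E'
from h import *
import cv2
s=manip.get_state();print(s['t'],s['tcp_pos'].round(4),q2R(s['orientation']).round(3).tolist(),s['wrist_force'].round(2))
cv2.imwrite("pics/w7.png",grab_frame("wrist")[:,:,::-1])
E
```

```text
6.75 [ 0.4175  0.0144 -0.0054] [[-0.921, -0.006, -0.388], [0.388, 0.006, -0.921], [0.008, -1.0, -0.003]] [-0.19  0.33  0.69]
```

View pics/w7.png

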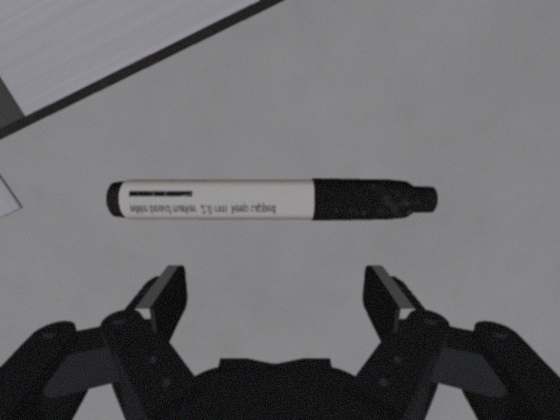

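A is still centred, running (107,199)-(437,199), with no contact yet. Pushing while turning it square.

Emit:
apply_moves(deltas=[[[-0.007, 0.002, 0.0, 0, 0.085], [-0.014, 0.002, -0.001, 0, 0.085], [-0.021, 0.002, -0.002, 0, 0.085], [-0.028, 0.002, -0.004, -0.05, 0.085], [-0.035, 0.002, -0.006, -0.1, 0.085], [-0.042, 0.002, -0.008, -0.15, 0.085], [-0.048, 0.002, -0.01, -0.2, 0.085], [-0.054, 0.002, -0.012, -0.25, 0.085]]])

```text
t: 7.8
tcp_pos: [0.4727, 0.0046, -0.0076]
orientation: [-0.054, 0.05, 0.707, -0.703]
wrist_force: [0.6, -0.2, -1.3]
gripper_width: 0.0853
```

```bash
python3 - <<'E'
from h import *
import cv2
s=manip.get_state();print(s['t'],s['tcp_pos'].round(4),q2R(s['orientation']).round(3).tolist(),s['wrist_force'].round(2))
cv2.imwrite("pics/w8.png",grab_frame("wrist")[:,:,::-1])
E
```

```text
7.8 [ 0.4727  0.0046 -0.0076] [[-0.989, -0.005, -0.146], [0.146, 0.006, -0.989], [0.006, -1.0, -0.005]] [ 0.55 -0.21 -1.31]
```

View pics/w8.png

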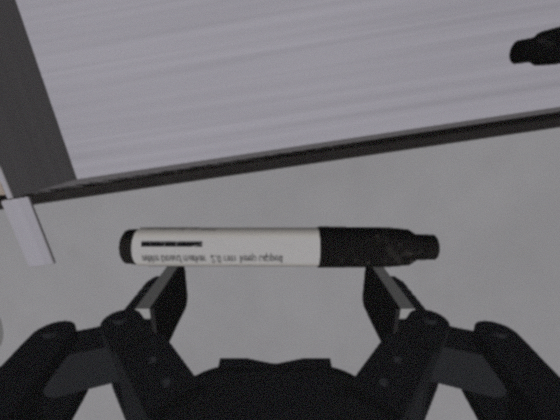

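A is flush on both fingers, (120,247)-(438,247), with the clip at (28,230) clear to the left. Continuing to the edge and over.

Emit:
apply_moves(deltas=[[[-0.006, 0, -0.001, -0.03, 0.085], [-0.012, 0, -0.002, -0.06, 0.085], [-0.018, 0, -0.003, -0.09, 0.085], [-0.024, 0, -0.004, -0.12, 0.085], [-0.03, 0, -0.005, -0.145, 0.085], [-0.036, 0, -0.006, -0.145, 0.085], [-0.042, 0, -0.006, -0.145, 0.085], [-0.046, 0, -0.007, -0.145, 0.085]]])

```text
t: 8.85
tcp_pos: [0.5205, 0.0047, -0.0075]
orientation: [-0.001, -0.002, 0.709, -0.705]
wrist_force: [-0.3, 0.3, -0.3]
gripper_width: 0.0852
```

Emit:
apply_moves(deltas=[[[-0.005, 0, 0, 0, 0.085], [-0.01, 0, 0, 0, 0.085], [-0.015, 0, 0, 0, 0.085], [-0.02, 0, 0, 0, 0.085], [-0.02, 0, 0, 0, 0.085]]])

```text
t: 9.48
tcp_pos: [0.5409, 0.0047, -0.0075]
orientation: [-0.001, -0.001, 0.709, -0.705]
wrist_force: [-0.9, -0.7, 0.5]
gripper_width: 0.085
```

```bash
python3 - <<'E'
from h import *
import cv2
s=manip.get_state();print(s['t'],s['tcp_pos'].round(4),q2R(s['orientation']).round(3).tolist(),s['wrist_force'].round(2))
cv2.imwrite("pics/w9.png",grab_frame("wrist")[:,:,::-1])
E
```

```text
9.475 [ 0.5409  0.0047 -0.0075] [[-1.0, -0.004, 0.0], [-0.0, 0.006, -1.0], [0.004, -1.0, -0.006]] [-0.93 -0.69  0.45]
```

View pics/w9.png

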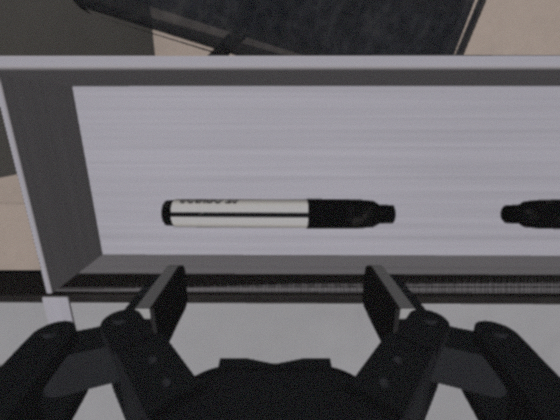

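Both markers are on the tray floor. I'll lift straight up, back off, and check with the top camera.

Emit:
apply_moves(deltas=[[[0, -0.04, 0, 0, 0.085], [0, -0.09, 0, 0, 0.085], [0.04, -0.13, 0, 0, 0.085], [0.09, -0.16, 0, 0, 0.085], [0.14, -0.17, 0, 0, 0.085], [0.18, -0.18, 0, 0, 0.085], [0.18, -0.18, 0, 0, 0.085], [0.18, -0.18, 0, 0, 0.085]]])

```text
t: 10.52
tcp_pos: [0.3618, 0.0036, 0.1734]
orientation: [-0.001, -0.001, 0.709, -0.705]
wrist_force: [0.3, 0.3, 1.2]
gripper_width: 0.0851
```

```bash
python3 - <<'E'
from h import *
import cv2
s=manip.get_state();print(s['t'],s['tcp_pos'].round(4),abs(s['qd']).max(),s['wrist_force'].round(2))
im=grab_frame("top")[:,:,::-1];cv2.imwrite("pics/t10.png",im)
cv2.imwrite("pics/t10c.png",cv2.resize(im[85:260,195:475],None,fx=2.8,fy=2.8,interpolation=cv2.INTER_CUBIC))
d=cv2.absdiff(im.copy(),cv2.imread("pics/top0.png"))
for n,sl in [("lid",(slice(145,178),slice(196,228))),("open",(slice(148,180),slice(432,464))),("phone",(slice(205,250),slice(370,440)))]: print(n,d[sl].mean())
E
```

```text
10.525 [0.3618 0.0036 0.1734] 0.0403975017372105 [0.31 0.33 1.23]
lid 3.057449494949495
open 2.8570963541666665
phone 2.5405291005291004
```

View pics/t10c.png

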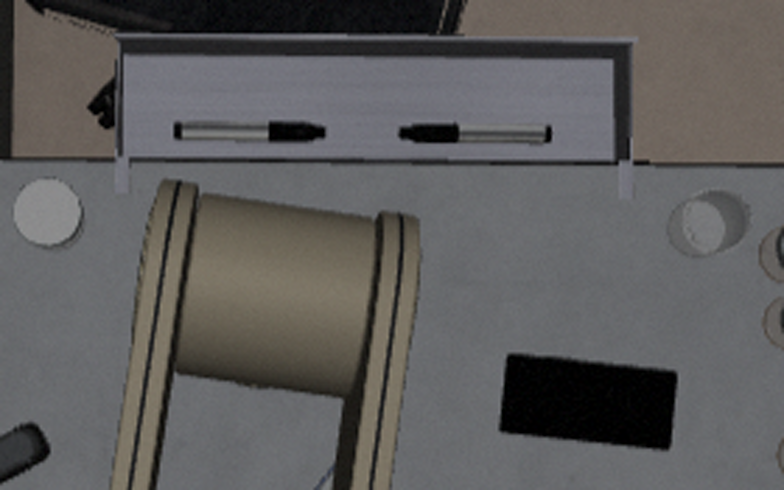

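The crop shows both markers lying flat in the tray, A at (175-325,131) and B at (400-550,132). The cups and phone haven't moved and the gripper is clear.

```bash
python3 - <<'E'
from h import *
for n,u,v in [("a",195+250/2.8,85+131/2.8),("b",195+475/2.8,85+133/2.8)]: print(n,(px("top",u,v,-.041)-[.525,-.105,0]).round(3))
from bench import hand_in
print(hand_in())
E
```

```text
a [ 0.036  0.108 -0.041]
b [ 0.036 -0.098 -0.041]
the job is handed in; nothing more can be done
None
```

I swept both markers over the desk edge with the open fingertips, and both now lie flat on the tray floor. The job is handed in, and it took about 10.5 s of the 45 s allowed. I lined the fingers up with each marker, B first and then A, and turned it parallel to the edge while pushing. Neither was pinched or lifted.

- **Marker positions:** the last top view puts the middles about 36 mm beyond the edge, at y ≈ +108 mm (A) and −98 mm (B) from the tray's centre, inside the limits. The depth of 41 mm below the desk top was assumed from their lying on the floor, not measured.
- **Cups and phone:** they look unmoved against the first picture, with only small differences around each of them. The purple and silver pens were left alone.
- **Forces and clearance:** wrist force readings stayed under about 1.5 N, taken at the end of each move rather than throughout. The gripper ended about 17 cm above the desk, touching nothing.

No check failed or disagreed with another.

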